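Send the kit carrier to the scanning station and start the scan

TASK

First push the kit carrier along its rail until it clicks into the spring detent of the scanning station and sits lined up there. Then slide the black lock tab on the sloping control panel all the way aside from the button it covers, and press that button fully in to start the scan, letting it spring back. Leave the carrier in the detent and the tab aside, and do not disturb the three loose brass fittings and the small carton standing around them.

Things in the scene. Friction and masses are not known exactly. Their poses are not given: they have to be found in the camera images.
- rail: Aluminium slide rail fixed on the bench, 60 wide (own x), 400 long (own y), 36 high. Origin: centre of its underside. The carrier travels along own +y, towards the station.
- carrier_mid (a point): Kit carrier captive on the rail, free only to slide (1 N friction): steel deck 100 (x) by 110 (y) by 10 with a blue bin of brass fittings fixed on it, rim 97 above the bench. An ear with a dark cylinder on its +x side (out to 75) holds the detent plunger; a small pointer is on its -x side. This point: centre of the deck's top, 52 above the bench; axes as the rail's.
- push_face (a point): Centre of the trailing (-y) face of the upright steel push plate at the carrier's trailing end: plate 70 wide (x), 6 thick, from 52 to 106 above the bench; this point is 82 above the bench and 55 behind carrier_mid. Pushing it along the rail's +y moves the carrier; the room behind it, over the rail, is free.
- station_mid (a point): Where carrier_mid is when the carrier sits in the station's detent; axes as the rail's. Grey station block clamped on the rail's +x side (36 to 156 from the rail's middle, 26 high) with a black scan head on a post (110 to 165 in +x, 220 high) and on the -x side a thin steel pointer (65 to 75 from the middle, 49 high) that faces the carrier's pointer when it is home.
- detent (a point): The detent: two small round steel bumps on the station block, this point between them, 32 above the bench, 55 to +x of station_mid. The carrier meets the first bump 17 before station_mid (push 6 to 8 N) and tops it 8 before; let go within 5 either side of station_mid it is drawn to the centre by itself. Pushed over 8 past, it leaves the detent and must be pushed back from its other end.
- carrier (a joint): Travel of the carrier along the rail's +y, in m: 0 at the loading end (centre 120 before the rail's middle), 0.26 at the far stop. It starts between 0 and 0.05.
- console: Grey console fixed on the bench: a tower 100 deep, 160 wide, 240 high with a sloping steel panel at the foot of its front. Origin: centre of the console's underside. The tower spans own x = +20 (its front) to +120, y = -80 to 80; the panel reaches forward to x = -90.
- panel_face (a point): Point on the sloping panel's surface under the button's centre. Own z: out of the panel, 35 degrees from vertical, leaning away from the tower; x: up the slope; y: level, the way the tab opens. The panel runs 34 up the slope to the tower's upright front (115 high there, no room for a vertical gripper: come along -z), 100 down the slope and 80 either way in y.
- tab_lug (a point): Centre of the raised lug of the black lock tab; axes as panel_face. Tab: plate 50 (x) by 44 (y) by 4, its top 21 above the panel face, over the button. Lug: rib 36 long (x), 10 thick (y), 16 high on the plate, its top 37 above the panel face, 16 to +y of the plate's middle. Push it along +y with about 2 N; it stays where it is left.
- tab (a joint): Slide of the lock tab along the panel's +y, in m: 0 covers the button, 0.05 is fully aside at its stop. The button is clear above 0.035. It starts between 0 and 0.005.
- button_top (a point): Centre of the top of the grey round push button, 24 in diameter, 14 above the panel face, own z out of the panel; under the tab at the start. Two guide strips 17 high run along y, 22 up and down the slope from its centre (44 free between them). Press along -z: travel 6, spring 1.5 N at first, 5 N fully in; it springs back.
- button (a joint): Press of the button, in m: 0 out, 0.006 fully in.
- coupling_c (a point): Bystander: loose brass coupling, 36 diameter, 30 high, standing; its centre.
- reducer_c (a point): Bystander: loose brass reducer, 44 diameter, 42 high, standing; its centre.
- elbow_c (a point): Bystander: loose brass elbow, about 34 by 50, 43 high; a point on its upright leg, 20 above the bench.
- carton_c (a point): Bystander: small cardboard carton 90 by 70 by 50; its centre.

How it is judged:
By the outcome, as a careful person would: the job done as asked, in the order asked, and still so for the second after the job is handed in, with the robot touching nothing.
It also fails if it takes over 58 s, if anything falls off the work surface, if the arm or the gripper's body presses on something with over 40 N, if the wrist force passes 120 N, or if a joint passes its speed limit or range.

ROBOT

A 6-joint arm with a two-finger parallel gripper is mounted at the origin on the work surface. World frame = base frame: x ahead of the robot, y to its left, z up, the work surface at z = 0. Lengths are in mm, angles in degrees, forces in N, time in s.
With the tool pointing down it reaches from about 300 to 850 mm from the base axis. Payload 4.2 kg.
Tool frame: the origin (TCP) lies at the centre of the arm's flange, where the gripper is bolted on; the fingertips stand 191 mm ahead of it and the grasp point (between the pads) lies 172 mm ahead of it; z points along the fingers, y is the direction in which the jaws open and shut (so a half turn about z gives the same grasp; the last joint's range is limited). The gripper opens to 91 mm and grips with 3 to 60 N. Pads are 32 mm wide; open, the fingers measure 118 mm over their backs; the gripper's body (76 mm by 178 mm) begins 60 mm behind the grasp point.
Start: joints at [66.349, 18.312, 89.639, -0, 72.044, -1.146], TCP at [220.093, 531.208, 404.776] pointing down, gripper open.
Joint ranges: [-177.97, 177.97], [-48.28, 115.42], [12.27, 149.76], [-77.06, 257.06], [2.81, 150.46], [-146.56, 146.56]. Speed limits (degrees/s): [147.25, 147.25, 180, 180, 180, 180].

INTERFACE

Orientations are given as [roll, pitch, yaw] about the fixed x, y, z axes, in that order (R = Rz(yaw) Ry(pitch) Rx(roll)).
In Python, from workcell import status, vision, ticket gives the robot as it stands.
- The arm moves only by the shell command python3 -m jog 'ROWS' [FORCE]. ROWS is JSON, a list of rows, each a list of 7 numbers: the finger opening in m, from 0 to 0.0912, then the shift along the tool's x, y, z in m, then the turn, a rotation vector about the tool's x, y, z in rad. A call has 1 to 12 rows; each row shifts and turns the commanded pose from where the row before left it, along the tool's axes as they then stand; what a row does not reach is not made up. A row lasts 1/8 s, in which the tool goes at most 62.5 mm and 10.7 degrees, less where a joint would pass 70% of its speed; a pose out of reach is approached as far as the arm can. A call with a gripper value outside its range is refused whole. The fingers move at their own pace and stop on an object; FORCE is the grip in N (left out, the last holds). Time passes only in rows, so rows that do not move let the fingers close. It gives the time, the measured TCP pose, the force and the opening at its end, in the units of the state.
- status.state(): the state, without advancing time (a new reading comes with each control period).
- vision.grab_frame(name): name is "scene" or "top" or "wrist"; returns a dict with "color" (420x560x3 uint8, blue, green, red), "depth" (420x560 float32, mm along the optical axis (not along the pixel's ray), 0 where there is no reading), "fov_y" (degrees; the focal length in pixels is half the picture's height over the tangent of half this angle, whatever the lens; pixels are square), "cx", "cy" (the principal point, pixels), "pose" (4x4, takes a point from camera to world coordinates). Camera axes: x right, y down, z forward; pixel columns grow to the right and rows downward; lengths in mm; the calibration is good to about 2 mm. A picture is of the moment at which its call begins.
- ticket.job_done(): hands the job in, once; it reports no verdict.
Trained networks look in the newest picture that a camera, given by its name, has taken for a name from the list of things; names that differ only in an ending like _2 or _b are one class to them, and where a whole thing is asked for, a point or a joint stands for the part that bears it (a point fixed in the world has none). Each returns a list of dicts, best first, with "p" (0 to 1); they miss things now and then, are a little off and sometimes report something else, mostly with a low value. They report only what shows in the picture. A call takes as long as a camera call.
- vision.find_in(camera, label): "location" ([x, y, z] in mm, in world coordinates, good to about 4 mm: the middle of the surface that is visible of it).
- vision.silhouettes(camera, label): "pixels" (420x560 bool, what is visible of it).
The state is a dict: "time_s": time; "qpos": joint angles; "qvel": joint speeds; "effort": joint torques, N m; "ee_pos": TCP position; "ee_rot": TCP orientation; "force": force on the tool from outside, world axes, zero at the start; "torque": the same for the moment, N m; "gripper_width": finger opening in mm.
Only numpy, scipy, OpenCV 4.12 (cv2) and the standard library are available. Lean on these libraries where they do the work, as an engineer would, in place of code of your own. Each camera call takes 0.05 s, during which the arm holds its last target.

## Working session

There is one attempt and no reset: what is moved stays moved. The work goes in short steps, Python scripts to look and compute and a shell command to move; the robot and the scene stay as the last step left them, time stands still between calls to the robot, and variables do not carry over. Pictures are saved under pics/ and viewed, and the job is handed in when it is done.

```bash
mkdir -p pics; ls; cat > h.py <<'E'
import numpy as np,cv2,json
from workcell import status,vision,ticket
def grab(n,fn=None):
    f=vision.grab_frame(n)
    if fn: cv2.imwrite('pics/'+fn,f['color'])
    return f
def cloud(f):
    d=f['depth'].astype(float);h,w=d.shape
    fl=h/2/np.tan(np.radians(f['fov_y'])/2)
    u,v=np.meshgrid(np.arange(w),np.arange(h))
    P=np.stack([(u-f['cx'])/fl*d,(v-f['cy'])/fl*d,d],-1)
    T=np.array(f['pose']);W=P@T[:3,:3].T+T[:3,3]
    W[d==0]=np.nan
    return W
E
python3 - <<'E'
from h import *
print(status.state())
for n in ['scene','top','wrist']:
    f=grab(n,n+'0.png'); np.savez('/tmp/'+n+'0.npz',**f)
    print(n,f['fov_y'],f['cx'],f['cy'],np.round(f['pose'],3).tolist())
for n in ['scene','top']:
    for l in ['rail','carrier_mid','push_face','station_mid','detent','console','panel_face','tab_lug','button_top','coupling_c','reducer_c','elbow_c','carton_c']:
        r=vision.find_in(n,l); print(n,l,[(np.round(q['location']).tolist(),round(q['p'],2)) for q in r[:3]])
print(status.state()['time_s'])
E
```

```text
pics
{'time_s': 0.0, 'qpos': array([ 6.63477187e+01,  1.83519035e+01,  8.97072106e+01,  1.56804294e-04,
        7.20438470e+01, -1.14660590e+00]), 'qvel': array([-0.03166497, -0.02812615,  0.13739658,  0.05074676,  0.08648663,
        0.00078488]), 'effort': array([ 2.62516078e-03, -4.12461591e+01, -2.31972420e+01,  7.30457157e-02,
        4.58003778e-02, -1.47043397e-04]), 'ee_pos': array([220.03265737, 531.05082104, 403.91189634]), 'ee_rot': array([-1.79897062e+02, -2.20937395e-03,  1.57494274e+02]), 'force': array([ 0.7057377 ,  0.02614769, -0.45154508]), 'torque': array([ 0.02024723, -0.04976358, -0.03204898]), 'gripper_width': 91.24944919158088}
scene 52.827493335781156 279.4445534702998 215.57221077231588 [[-0.853, 0.28, -0.44, 1007.911], [0.521, 0.425, -0.74, 790.18], [-0.02, -0.861, -0.509, 639.836], [0.0, 0.0, 0.0, 1.0]]
top 42.481539830457194 278.65528895107246 209.7550984163004 [[-0.005, -0.995, 0.096, 471.652], [-1.0, 0.006, 0.008, 21.15], [-0.009, -0.096, -0.995, 1186.878], [0.0, 0.0, 0.0, 1.0]]
wrist 65.67595002110045 284.04299465077816 207.67397207121513 [[0.382, 0.887
[... 850 characters left out ...]
9.0, 48.0], 0.82), ([522.0, 332.0, 95.0], 0.23)]
top rail [([470.0, -174.0, 38.0], 0.77)]
top carrier_mid [([486.0, -215.0, 57.0], 0.57)]
top push_face [([489.0, -212.0, 53.0], 0.93)]
top station_mid [([562.0, -60.0, 28.0], 0.69)]
top detent [([568.0, -59.0, 26.0], 0.85), ([511.0, 309.0, 88.0], 0.41)]
top console [([510.0, 307.0, 92.0], 0.73), ([464.0, 343.0, 184.0], 0.67)]
top panel_face [([514.0, 307.0, 91.0], 0.89), ([460.0, 341.0, 183.0], 0.29)]
top tab_lug []
top button_top []
top coupling_c [([587.0, -283.0, 25.0], 0.74)]
top reducer_c [([598.0, -174.0, 20.0], 0.78)]
top elbow_c [([550.0, 27.0, 39.0], 0.68)]
top carton_c [([670.0, 189.0, 50.0], 0.55), ([510.0, 307.0, 91.0], 0.36)]
1.45
```

View pics/scene0.png

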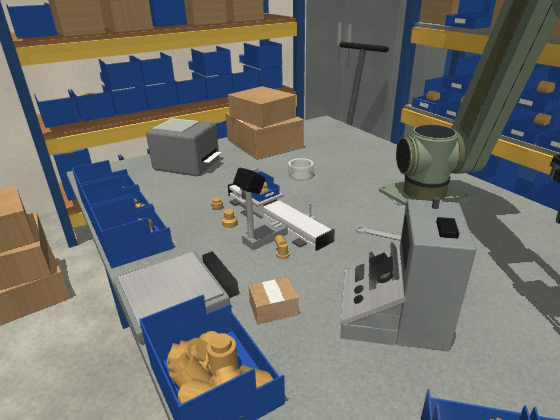

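View pics/top0.png

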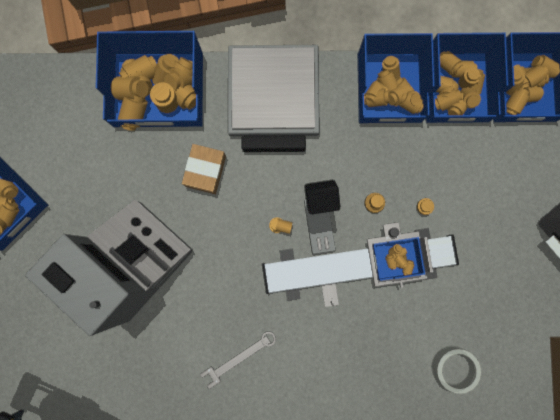

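View pics/wrist0.png

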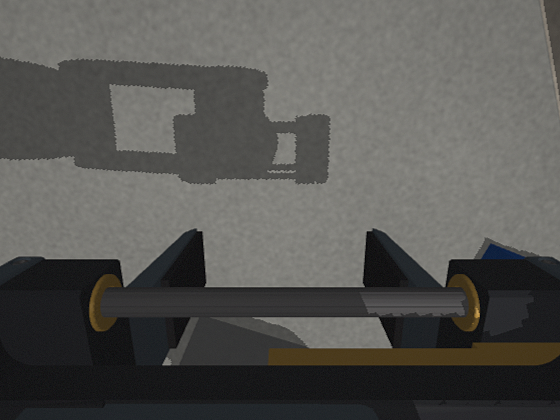

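The top view shows the rail from about (457,250) to (264,277), with the carrier at (400,260). The bumps are near (322,242), the station pointer is near (331,295), and the console panel is near (140,240). Next I'll fit these geometrically.

```bash
python3 - <<'E'
from h import *
f=dict(np.load('/tmp/top0.npz')); W=cloud(f); c=f['color']
# rail: z 30..42 region
def rect(m,name):
    p=W[m][:, :2].astype(np.float32); r=cv2.minAreaRect(p); print(name,len(p),np.round(r[0],1),np.round(r[1],1),round(r[2],2), 'z',round(float(np.median(W[m][:,2])),1)); return r
u,v=np.meshgrid(np.arange(560),np.arange(420))
Z=W[...,2]
m=(np.abs(Z-36)<4)&(u>255)&(u<465)&(v>225)&(v<300)
m=cv2.morphologyEx(m.astype(np.uint8),cv2.MORPH_OPEN,np.ones((5,5)))>0
rect(m,'rail')
for lo,hi,n in [(48,56,'deck'),(90,101,'rim'),(102,112,'plate')]:
    m=(Z>lo)&(Z<hi)&(u>360)&(u<460)&(v>220)&(v<300); rect(m,n)
m=(np.abs(Z-49)<5)&(u>320)&(u<345)&(v>270)&(v<310); rect(m,'statptr')
m=(np.abs(Z-26)<3)&(u>295)&(u<345)&(v>190)&(v<255); rect(m,'block')
m=(Z>225)&(u<200)&(v>180); rect(m,'tower')
m=(Z>205)&(Z<240)&(u>290)&(u<350)&(v<230); rect(m,'head')
for n,lo in [('reducer',(360,390,190,215)),('coup',(414,438,196,218)),('elbow',(265,297,212,238)),('carton',(180,228,140,195))]:
    a,b,cc,d=lo; m=(Z>10)&(u>a)&(u<b)&(v>cc)&(v<d); rect(m,n)
def crop(f,x0,x1,y0,y1,s,fn): cv2.imwrite('pics/'+fn,cv2.resize(f['color'][y0:y1,x0:x1],None,fx=s,fy=s,interpolation=cv2.INTER_CUBIC))
crop(f,255,465,180,310,3.7,'top_rail.png')
crop(f,20,200,190,340,4,'top_con.png')
s=dict(np.load('/tmp/scene0.npz')); crop(s,335,475,190,350,3.7,'sc_con.png')
E
```

```text
rail 1417 [ 468.3 -145.1] [ 59.6 393.8] 8.43 z 36.7
deck 1158 [ 486.3 -213.6] [133.3 110.2] 8.19 z 53.3
rim 227 [ 480.4 -229.9] [76.  71.2] 8.17 z 97.2
plate 127 [ 484.3 -248.3] [71.6 44.3] 9.32 z 106.7
statptr 12 [389.3 -80.5] [10.5  3.9] 10.6 z 48.4
block 694 [551.7 -56.6] [118.4  50.1] 8.4 z 26.5
tower 5611 [363.3 438.7] [165.  291.6] 51.96 z 241.1
head 639 [591.6 -50.9] [43.4 59.7] 10.32 z 212.9
reducer 315 [ 600.6 -178.1] [41.4 42.7] 44.16 z 24.0
coup 235 [ 590.7 -286.1] [34.1 34.2] 3.22 z 26.2
elbow 256 [549.2  28.3] [47.9 31.6] 69.4 z 39.3
carton 1537 [674.  192.6] [71.3 91. ] 74.99 z 50.9
```

View pics/top_rail.png

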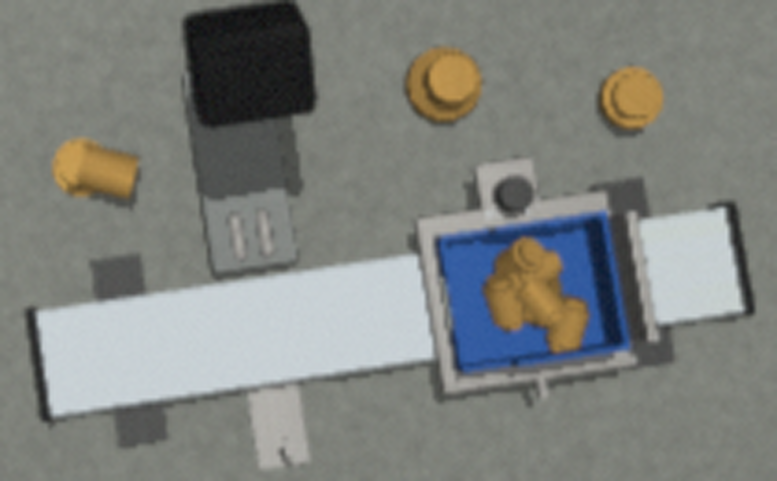

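View pics/top_con.png

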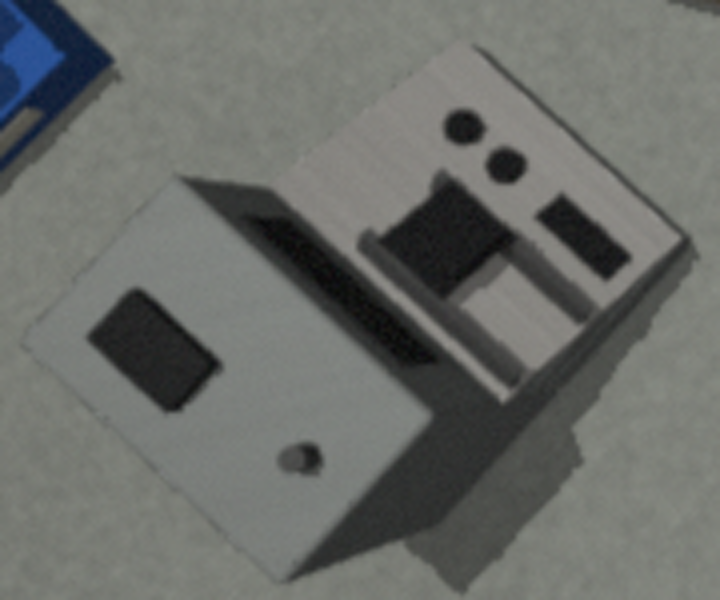

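View pics/sc_con.png

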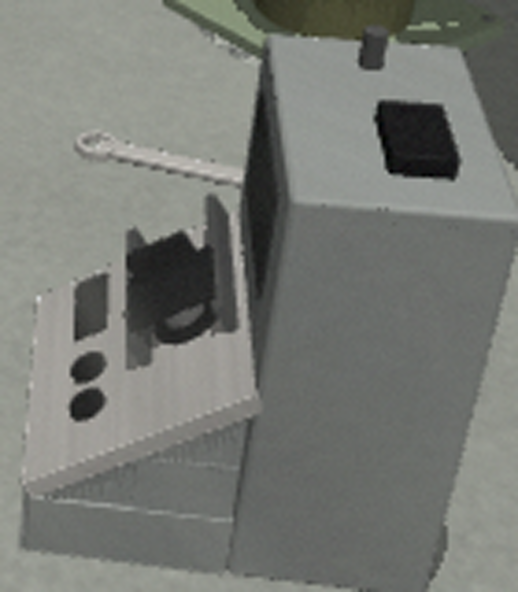

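```bash
python3 - <<'E'
from h import *
f=dict(np.load('/tmp/top0.npz')); W=cloud(f); Z=W[...,2]
u,v=np.meshgrid(np.arange(560),np.arange(420))
th=np.radians(8.4); ex=np.array([np.cos(th),np.sin(th)]); ey=np.array([-np.sin(th),np.cos(th)])
o=np.array([468.3,-145.1])
X=(W[...,:2]-o)@ex; Y=(W[...,:2]-o)@ey
def rng(m,n): print(n,m.sum(),np.round(np.nanpercentile(X[m],[1,50,99]),1),np.round(np.nanpercentile(Y[m],[1,50,99]),1))
reg=(abs(X)<180)&(abs(Y)<230)
rail=reg&(abs(Z-36.5)<3)&(abs(X)<35)
rail=cv2.morphologyEx(rail.astype(np.uint8),cv2.MORPH_OPEN,np.ones((5,5)))>0
rng(rail,'rail')
# edge slopes
for s in (1,-1):
    ys=[];xs=[]
    for y in range(-30,190,8):
        mm=rail&(abs(Y-y)<4)
        if mm.sum()>20: ys.append(y); xs.append(np.nanmax(s*X[mm])*s)
    print('edge',s,np.polyfit(ys,xs,1))
rng(reg&(abs(Z-53)<4)&(abs(X)<52)&(Y<0),'deck'); rng(reg&(abs(Z-97)<4)&(abs(X)<60)&(Y<0),'rim')
pl=reg&(abs(Z-106.5)<3)&(Y<-60); rng(pl,'plate')
ptr=reg&(Z>44)&(Z<56)&(X<-52)&(Y<0); rng(ptr,'cptr')
rng(reg&(Z>44)&(Z<56)&(X<-52)&(Y>0),'sptr')
rng(reg&(abs(Z-26)<3)&(X>34)&(X<160)&(Y>30),'block')
rng(reg&(Z>29)&(Z<36)&(X>45)&(X<66)&(Y>30),'bumps')
# console
m=(abs(Z-241)<4)&(u<200); n,l,st,_=cv2.connectedComponentsWithStats(m.astype(np.uint8))
i=1+np.argmax(st[1:,4]); p=W[l==i]; r=cv2.minAreaRect(p[:,:2].astype(np.float32)); print('tower',r,np.median(p[:,2])); b=cv2.boxPoints(r);print(b)
# panel plane
for nm in('top','scene'):
    g=dict(np.load(f'/tmp/{nm}0.npz')); Q=cloud(g).reshape(-1,3); Q=Q[~np.isnan(Q[:,0])]
    # tower axis guess
    a=np.radians(142)
    best=None
    Q=Q[(np.linalg.norm(Q[:,:2]-[515,307],axis=1)<120)&(Q[:,2]>25)&(Q[:,2]<180)]
    rs=np.random.default_rng(0)
    for _ in range(800):
        t=Q[rs.choice(len(Q),3,False)]; nn=np.cross(t[1]-t[0],t[2]-t[0]); L=np.linalg.norm(nn)
        if L<1: continue
        nn/=L; nn*=np.sign(nn[2]) or 1
        if abs(np.degrees(np.arccos(nn[2]))-35)>6: continue
        c=(abs((Q-t[0])@nn)<1.5).sum()
        if best is None or c>best[0]: best=(c,nn,t[0])
    I=Q[abs((Q-best[2])@best[1])<2]; c=I.mean(0); nn=np.linalg.svd(I-c,full_matrices=False)[2][2]; nn*=np.sign(nn[2])
    print(nm,len(I),c,nn,'tilt',np.degrees(np.arccos(nn[2])),'az',np.degrees(np.arctan2(nn[1],nn[0])), 'off',nn@c)
E
```

```text
rail 252 [-21.9   1.6  22.5] [-165.6   90.8  145.5]
edge 1 [ 0.15827819 -6.94337569]
edge -1 [-1.08785561e-02 -1.32319667e+01]
deck 1173 [-49.8   3.2  49.2] [-123.2  -54.9  -16. ]
rim 198 [-38.2  -1.3  37.5] [-120.6 -108.5  -50.3]
plate 99 [-34.7   1.3  33.8] [-125.8 -122.3 -117.6]
cptr 11 [-58.8 -56.4 -52.2] [-72.6 -69.8 -68.2]
sptr 12 [-73.8 -67.8 -63.5] [73.7 75.8 77.5]
block 696 [ 36.9  82.4 141.7] [ 51.   76.7 100.1]
bumps 85 [45.5 55.4 65.5] [52.1 77.4 99.6]
tower ((435.2711486816406, 382.827880859375), (160.3141632080078, 100.57593536376953), 48.08981704711914) 240.8886850638255
[[344.30508 356.76614]
 [419.15298 289.585  ]
 [526.2372  408.88962]
 [451.3893  476.07077]]
top 2444 [516.87586044 316.14820399  86.91161118] [ 0.42928738 -0.38436494  0.81729795] tilt 35.184784102975144 az -41.83985900818992 off 171.40468203091012
scene 2013 [530.35996437 328.97680354  86.0062969 ] [ 0.42569736 -0.38243908  0.82007445] tilt 34.90775262898017 az -41.935971124694404 off 170.49081517535987
```

```bash
python3 - <<'E'
from h import *
a=np.radians(138.1); hx=np.array([np.cos(a),np.sin(a),0]); t=np.radians(35)
z=np.array([-hx[0]*np.sin(t),-hx[1]*np.sin(t),np.cos(t)]); y=np.array([-hx[1],hx[0],0]); x=np.cross(y,z)
O=np.array([487.4,336.1,0])+hx*-7.9; 
print(x,y,z)
for nm in('top','scene'):
    g=dict(np.load(f'/tmp/{nm}0.npz')); W=cloud(g); 
    off=171 
    # project origin vertical onto plane
    Oz=np.array([O[0],O[1],0]); Oz[2]=(171.0-z@Oz)/z[2]
    L=(W-Oz)@np.stack([x,y,z],1)
    r=(L[...,0]>-115)&(L[...,0]<60)&(abs(L[...,1])<95)
    def rng(m,n): print(nm,n,m.sum(),*[np.round(np.nanpercentile(L[...,k][m],[2,50,98]),1) for k in range(3)])
    print('Oz',Oz)
    rng(r&(abs(L[...,2])<2.5),'face')
    rng(r&(abs(L[...,2]-21)<2.5)&(abs(L[...,0])<30),'plate')
    rng(r&(L[...,2]>33)&(L[...,2]<41)&(abs(L[...,0])<22)&(abs(L[...,1])<60),'lug')
    rng(r&(abs(L[...,2]-17)<2)&(abs(L[...,0]-24)<8),'strip+'); rng(r&(abs(L[...,2]-17)<2)&(abs(L[...,0]+24)<8),'strip-')
    gray=g['color'].mean(-1)
    rng(r&(gray<50)&(L[...,0]<30)&(L[...,2]>10),'dark>10')
    h=np.histogram(L[...,2][r&(abs(L[...,0])<30)&(abs(L[...,1])<80)],np.arange(-6,45,3)); print(h[0],h[1][0])
    # grid map
    rows=[]
    for xx in range(45,-60,-7):
        s=''
        for yy in range(-42,77,7):
            m=r&(abs(L[...,0]-xx)<4)&(abs(L[...,1]-yy)<4); s+='%5s'%('.' if m.sum()==0 else '%d'%np.nanmedian(L[...,2][m]))
        print('%4d'%xx,s)
E
```

```text
[-0.60970432  0.5470564   0.57357644] [-0.66783256 -0.74431155  0.        ] [ 0.42691956 -0.38305302  0.81915204]
Oz [493.28006122 330.82412281 106.36886065]
top face 2883 [-96.6 -38.9  33.9] [-77.5  -9.5  77.8] [-2.4 -0.1  2.3]
top plate 403 [-24.5   5.   28.5] [-17.5   0.3  62.7] [18.6 20.7 23.2]
top lug 85 [-15.3   2.4  18.8] [15.1 20.3 24.9] [33.5 36.3 40.3]
top strip+ 135 [20.3 26.3 29.9] [-22.1  27.2  76.1] [15.  17.  18.8]
top strip- 91 [-27.6 -23.8 -18.6] [-24.9  39.7  77. ] [15.2 16.9 18.9]
top dark>10 514 [-22.4   4.1  25.4] [-15.1   5.3  25.6] [16.1 21.4 38.4]
[ 91 668 541  98  58  52  87 193 247 181  24  10  14  37  41   8] -6
  45    14   13   14   15   13   14   13   14   16   12   12   14   16   14   16   16   14
  38     4    3    3    2    4    3    4    5    5    3    3    3    3    2    2    3    4
  31     0    1    0    2    4    3    1    3    2    4    1    3    4    6    3    4    3
  24     0    0    0   16   19   19   18   19   18   19   15   16   16   15   15   15   13
  17    -1    0    0    .   21   20   20   19   22   29   19    0    0    0    0    1    
[... 2120 characters left out ...]
  4   10   20   21   28   32   36    .    .    .    .    .    .
 -11     0    0    0    0    4    9   20   21   26   31   35    .    .    .    .    .    .
 -18     0    0    0    0   15   18    4   20   21   29   28    .    .    .    .    .    .
 -25     0    0    0    9   15    8    6   16   19   19   16   17   17   15   16   17   16
 -32     0    0    0    0    0    0    .    .    .   16   16   16    .   15    .   16   16
 -39     0    0    0    0    0    0    0    0    0    0    0    0    0    0    0    0    0
 -46     0    0    0    0    0    0    0    0    0    0    0    0    0    0    0    0    0
 -53     2    3    0    0    1    3    0    0    0    0    3    1    2    2    2    2    1
```

The panel frame fits well. The strips, tab plate and lug sit at the right heights in both views, with the lug at y≈20. The rail frame is also consistent: push face Y≈-125.5, station Y≈75.8. Raising, turning, and crossing over now.

```bash
python3 -m jog '[[0,0,0,-0.045,0,0,0.17],[0,0,0,-0.045,0,0,0.17],[0,0,0,0,0,0,0.17],[0,0,0,0,0,0,0.17],[0,0,0,0,0,0,0.17],[0,0,0,0,0,0,0.17],[0,-0.03,0.005,0,0,0,0.0115],[0,-0.055,0.01,0,0,0,0],[0,-0.055,0.01,0,0,0,0],[0,-0.055,0.01,0,0,0,0],[0,-0.055,0.01,0,0,0,0],[0,-0.055,0.01,0,0,0,0]]' 30
```

```text
time_s: 2.95
ee_pos: [319.4, 235.9, 495.0]
ee_rot: [179.9, -0.0, 98.4]
force: [0.7, 0.2, -0.1]
gripper_width: 0.5
```

```bash
cat >> h.py <<'E'
from scipy.spatial.transform import Rotation as Ro
def pose():
    s=status.state(); return np.array(s['ee_pos']),Ro.from_euler('xyz',s['ee_rot'],degrees=True),s
def to(tp,tR=None):
    p,R,s=pose(); d=R.inv().apply(np.array(tp)-p)
    print('t',round(s['time_s'],2),'pos',np.round(p,1),'rpy',np.round(s['ee_rot'],1),'F',np.round(s['force'],1),'w',round(s['gripper_width'],1)); print('tool shift',np.round(d,1),'rotvec',None if tR is None else np.round((R.inv()*tR).as_rotvec(),4))
th=np.radians(8.4); ex=np.array([np.cos(th),np.sin(th),0]); ey=np.array([-np.sin(th),np.cos(th),0]); ro=np.array([468.3,-145.1,0])
RR=Ro.from_matrix(np.stack([ey,ex,[0,0,-1]],1))
def rl(X,Y,Z): return ro+X*ex+Y*ey+np.array([0,0,Z])
px=np.array([-0.60970432,0.5470564,0.57357644]);py=np.array([-0.66783256,-0.74431155,0]);pz=np.array([0.42691956,-0.38305302,0.81915204]);po=np.array([493.3,330.8,106.4])
def pn(x,y,h): return po+x*px+y*py+h*pz
def rpos():
    p,R,s=pose(); print('rail coords',np.round([(p-ro)@ex,(p-ro)@ey,p[2]],1))
E
python3 -c "
from h import *
to(rl(0,-172,480),RR)"
```

```text
t 2.95 pos [319.4 235.9 495. ] rpy [179.9  -0.   98.4] F [ 0.7  0.2 -0.1] w 0.5
tool shift [-570.7   91.3   14.9] rotvec [ 0.001  -0.0002  0.0005]
```

```bash
python3 -m jog '[[0,-0.053,0.0085,0,0,0,0],[0,-0.053,0.0085,0,0,0,0],[0,-0.053,0.0085,0,0,0,0],[0,-0.053,0.0085,0,0,0,0],[0,-0.053,0.0085,0,0,0,0],[0,-0.053,0.0085,0,0,0,0],[0,-0.053,0.0085,0,0,0,0],[0,-0.053,0.0085,0.01,0,0,0],[0,-0.053,0.0085,0.02,0,0,0],[0,-0.05,0.0085,0.03,0,0,0],[0,-0.03,0.005,0.03,0,0,0],[0,0,0,0,0,0,0]]'; python3 -c "
from h import *
to(rl(0,-172,262),RR)"
```

```text
time_s: 4.45
ee_pos: [489.6, -301.8, 401.7]
ee_rot: [-179.7, -0.2, 98.3]
force: [-0.3, -0.8, 1.0]
gripper_width: 0.3
t 4.45 pos [ 489.6 -301.8  401.7] rpy [-179.7   -0.2   98.3] F [-0.3 -0.8  1. ] w 0.3
tool shift [-14.4   2.5 139.6] rotvec [-0.0044 -0.0038 -0.0025]
```

```bash
python3 -m jog '[[0,-0.012,0.0025,0.045,0,0,0],[0,0,0,0.045,0,0,0],[0,0,0,0.035,0,0,0],[0,0,0,0.012,0,0,0],[0,0,0,0,0,0,0]]'; python3 - <<'E'
from h import *
to(rl(0,-142,262),RR); rpos(); grab('top','top1.png')
E
```

```text
time_s: 5.08
ee_pos: [494.3, -311.4, 268.6]
ee_rot: [180.0, 0.0, 98.4]
force: [-0.5, -0.2, 0.6]
gripper_width: 0.2
t 5.08 pos [ 494.3 -311.4  268.6] rpy [180.    0.   98.4] F [-0.5 -0.2  0.6] w 0.2
tool shift [26.3 -1.4  6.6] rotvec [0.0007 0.0003 0.0005]
rail coords [   1.4 -168.3  268.6]
```

View pics/top1.png

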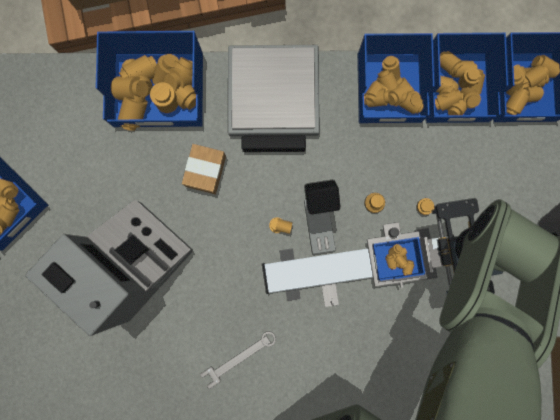

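The closed gripper stands behind the push plate at (440,245) in the top view, with the fittings untouched. Pushing begins.

```bash
python3 -m jog '[[0,0.012,-0.001,0.003,0,0,0],[0,0.008,0,0,0,0,0],[0,0.006,0,0,0,0,0],[0,0.008,0,0,0,0,0],[0,0.01,0,0,0,0,0],[0,0.012,0,0,0,0,0],[0,0.012,0,0,0,0,0],[0,0.012,0,0,0,0,0],[0,0.012,0,0,0,0,0],[0,0.012,0,0,0,0,0],[0,0.012,0,0,0,0,0],[0,0.012,0,0,0,0,0]]'; python3 - <<'E'
from h import *
to(rl(0,-22,262),RR); rpos(); 
E
python3 -m jog '[[0,0.012,0,0,0,0,0],[0,0.008,0,0,0,0,0],[0,0.004,0,0,0,0,0],[0,0,0,0,0,0,0]]'; python3 - <<'E'
from h import *
to(rl(0,-22,262),RR); rpos(); grab('top','top2.png');grab('scene','sc2.png')
E
```

```text
time_s: 6.62
ee_pos: [474.1, -184.5, 264.7]
ee_rot: [180.0, -0.0, 98.4]
force: [1.7, -1.8, -0.0]
gripper_width: 0.1
t 6.62 pos [ 474.1 -184.5  264.7] rpy [180.   -0.   98.4] F [ 1.7 -1.8 -0. ] w 0.1
tool shift [17.8 -0.   2.7] rotvec [ 0.0001 -0.0001 -0.0001]
rail coords [  0.  -39.8 264.7]
time_s: 7.12
ee_pos: [470.4, -161.2, 264.5]
ee_rot: [-179.9, -0.1, 98.4]
force: [-0.1, -0.0, -0.2]
gripper_width: 0.4
t 7.12 pos [ 470.4 -161.2  264.5] rpy [-1.799e+02 -1.000e-01  9.840e+01] F [-0.1 -0.  -0.2] w 0.4
tool shift [-5.8  0.3  2.5] rotvec [-0.0012 -0.001   0.0001]
rail coords [ -0.3 -16.2 264.5]
```

View pics/top2.png

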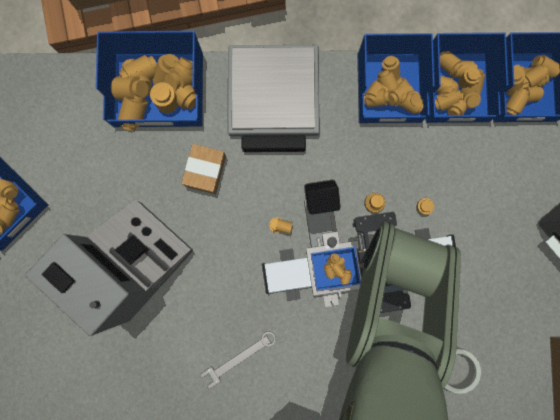

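```bash
cat >> h.py <<'E'
def carr(n='top'):
    f=grab(n); W=cloud(f); Z=W[...,2]; X=(W-ro)@ex; Y=(W-ro)@ey
    # leading deck edge
    m=(abs(Z-53)<4)&(abs(X)<45)&(Y>-60); yy=Y[m]; r=(abs(Z-97)<3.5)&(abs(X)<40)&(Y>-60)
    print(n,'deck lead edge',np.round(np.percentile(yy,[50,90,98]),1),'->mid',round(np.percentile(yy,98)-53.7,1),'rim lead',np.round(np.percentile(Y[r],[2,50,98]),1))
    m=(Z>44)&(Z<56)&(X<-53)&(X>-80)&(Y>-40)&(Y<130); 
    print('pointers Y',sorted(np.round(Y[m],0).tolist()))
    return f
E
python3 - <<'E'
from h import *
f=dict(np.load('/tmp/top0.npz'));W=cloud(f); Z=W[...,2]; X=(W-ro)@ex; Y=(W-ro)@ey
m=(abs(Z-53)<4)&(abs(X)<45)&(Y<0)&(Y>-180); print('before lead',np.percentile(Y[m],[50,90,98]))
r=(abs(Z-97)<3.5)&(abs(X)<40)&(Y<0)&(Y>-180); print(np.percentile(Y[r],[2,50,98]))
f=carr(); cv2.imwrite('pics/c3.png',cv2.resize(f['color'][190:320,250:450],None,fx=4,fy=4,interpolation=cv2.INTER_CUBIC))
E
```

```text
before lead [-51.49547418 -20.45794289 -16.55418725]
[-120.4612729  -108.56918263  -51.70004405]
top deck lead edge [ 79.5 110.9 443.9] ->mid 390.2 rim lead [ 18.1  45.4 495.2]
pointers Y [58.0, 58.0, 58.0, 58.0, 60.0, 60.0, 60.0, 61.0, 74.0, 74.0, 74.0, 75.0, 75.0, 76.0, 76.0, 76.0, 77.0, 77.0, 77.0, 78.0]
```

View pics/c3.png

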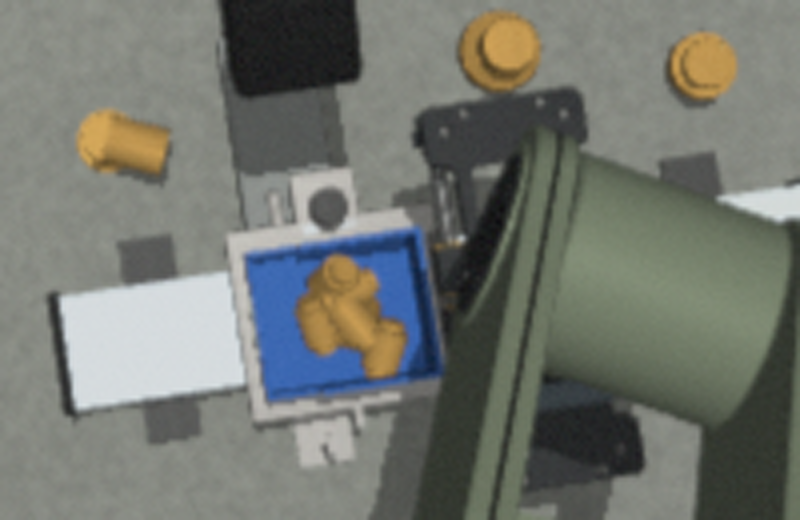

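The carrier pointer (360,418) is still about 16 mm short of the station pointer (325,450), so it is just at the first bump. I'll take the bump slowly.

```bash
python3 -m jog '[[0,0.003,0,0,0,0,0],[0,0.003,0,0,0,0,0],[0,0.002,0,0,0,0,0],[0,0,0,0,0,0,0]]'; python3 -c "
from h import *
rpos();carr()"
python3 -m jog '[[0,0.0015,0,0,0,0,0],[0,0.0015,0,0,0,0,0],[0,0,0,0,0,0,0]]'; python3 -c "
from h import *
rpos();carr()"
```

```text
time_s: 7.78
ee_pos: [469.9, -156.1, 264.8]
ee_rot: [180.0, 0.4, 98.5]
force: [-1.1, -12.3, -3.2]
gripper_width: 0.5
rail coords [ -0.  -11.1 264.8]
top deck lead edge [ 84.  114.3 456.7] ->mid 403.0 rim lead [ 21.3  46.6 491.4]
pointers Y [60.0, 61.0, 62.0, 62.0, 62.0, 64.0, 64.0, 64.0, 74.0, 75.0, 75.0, 75.0, 76.0, 76.0, 77.0, 77.0, 77.0, 78.0]
time_s: 8.2
ee_pos: [469.0, -150.3, 264.7]
ee_rot: [-180.0, -0.1, 98.4]
force: [-0.1, -0.4, 0.2]
gripper_width: 0.9
rail coords [ -0.   -5.2 264.7]
top deck lead edge [ 89.6 122.2 445.9] ->mid 392.2 rim lead [ 29.3  55.7 492.3]
pointers Y [69.0, 70.0, 71.0, 71.0, 73.0, 73.0, 74.0, 74.0, 74.0, 75.0, 75.0, 76.0, 76.0, 76.0, 77.0, 77.0, 77.0, 77.0]
```

The force rose to 12 N, then dropped to zero, so it clicked. Backing off, rising, and checking.

```bash
python3 -m jog '[[0,-0.015,0,0,0,0,0],[0,-0.025,0,0,0,0,0],[0,-0.02,0,-0.02,0,0,0],[0,0,0,-0.06,0,0,0],[0,0,0,-0.06,0,0,0],[0,0,0,-0.06,0,0,0],[0,0,0,-0.03,0,0,0]]'; python3 - <<'E'
from h import *
for n in('top','scene'):
    f=grab(n,n+'4.png'); W=cloud(f); Z=W[...,2]; X=(W-ro)@ex; Y=(W-ro)@ey
    b=(Z>44)&(Z<56)&(Y>20)&(Y<130)
    for nm,m in(('carr',b&(X<-53)&(X>-61)),('stat',b&(X<-63)&(X>-78))): print(n,nm,m.sum(),np.median(Y[m]),Y[m].mean())
    m=(abs(Z-53)<4)&(abs(X)<45)&(Y>-60)&(Y<160); print('lead edge',np.percentile(Y[m],[90,98]),'before -16.6')
    m=(abs(Z-106.5)<3)&(abs(X)<40)&(Y>-20)&(Y<60); print('plate',np.percentile(Y[m],[2,50,98]) if m.sum() else None, 'before -125.8 -122.3')
    r=f['color'][190:320,250:450] if n=='top' else f['color'][160:270,200:350]
    cv2.imwrite(f'pics/c4{n}.png',cv2.resize(r,None,fx=4,fy=4,interpolation=cv2.INTER_CUBIC))
to(pn(0,-20,260))
E
```

```text
time_s: 9.12
ee_pos: [477.8, -210.7, 498.7]
ee_rot: [179.7, 0.2, 98.4]
force: [-0.7, 0.7, -0.5]
gripper_width: 0.3
top carr 6 76.03234107399432 75.86876902893708
top stat 12 75.96089741037451 75.72313373786402
lead edge [125.09224001 129.42618703] before -16.6
plate [20.69251956 23.5351217  26.67021828] before -125.8 -122.3
scene carr 0 nan nan
scene stat 0 nan nan
lead edge [128.21653044 129.85807817] before -16.6
plate [18.79030065 23.44417668 27.30969779] before -125.8 -122.3
t 9.22 pos [ 478.  -210.8  498.8] rpy [179.6   0.3  98.4] F [-0.2 -0.6  0.1] w 0.4
tool shift [432.5 203.4 178.8] rotvec None
  return _methods._mean(a, axis=axis, dtype=dtype,
  ret = ret.dtype.type(ret / rcount)
<stdin>:5: RuntimeWarning: Mean of empty slice.
```

View pics/c4top.png

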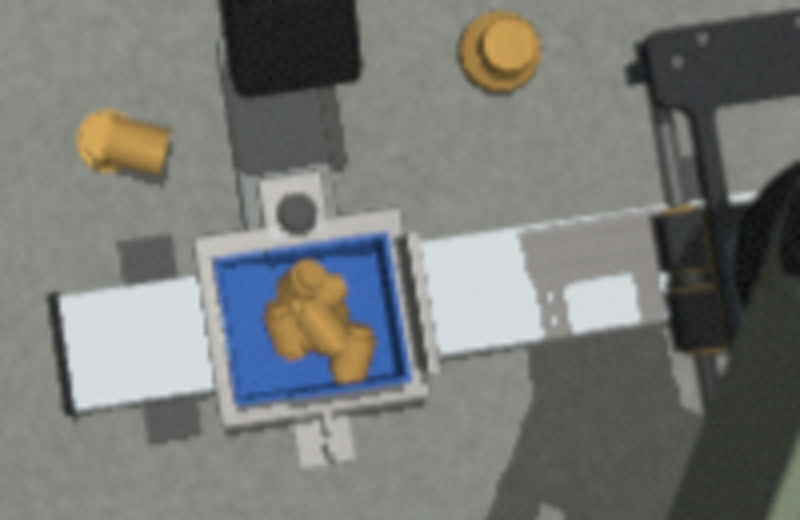

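Carrier and station pointers agree at Y≈76.0 and 75.96, so the carrier is home and lined up. Now for the panel.

```bash
cat >> h.py <<'E'
PR=Ro.from_matrix(np.stack([px,-py,-pz],1))
def pp():
    p,R,s=pose(); q=p-191*pz-po; t=p+191*R.apply([0,0,1])-po
    print('tip panel coords',np.round([t@px,t@py,t@pz],1),'Fpanel',np.round([s['force']@px,s['force']@py,s['force']@pz],1))
E
python3 - <<'E'
from h import *
print(pn(2,-6,331), pn(2,-6,271))
to([600,190,480],PR)
E
```

```text
[637.39796108 209.56943248 378.68647812] [611.78278748 232.55261368 329.53735572]
t 9.22 pos [ 478.  -210.8  498.8] rpy [179.6   0.3  98.4] F [-0.2 -0.6  0.1] w 0.4
tool shift [378.8 178.9  18.3] rotvec [ 0.2168  0.5929 -0.6699]
```

```bash
python3 -m jog '[[0,0.03,0.014,0,0,0,0],[0,0.05,0.0235,0,0,0,0],[0,0.05,0.0235,0,0,0,0],[0,0.05,0.0235,0,0,0,0],[0,0.05,0.0235,0,0,0,0],[0,0.05,0.0235,0,0,0,0],[0,0.05,0.0235,0,0,0,0],[0,0.04,0.019,0,0,0,0]]'
python3 -m jog '[[0,0,0,0,0.0361,0.0988,-0.1117],[0,0,0,0,0.0361,0.0988,-0.1117],[0,0,0,0,0.0361,0.0988,-0.1117],[0,0,0,0,0.0361,0.0988,-0.1117],[0,0,0,0,0.0361,0.0988,-0.1117],[0,0,0,0,0.0361,0.0988,-0.1117],[0,0,0,0,0,0,0]]'
python3 - <<'E'
from h import *
to(pn(2,-6,331),PR);pp();print(np.round(status.state()['qpos'],1))
E
```

```text
time_s: 10.22
ee_pos: [596.7, 183.2, 492.5]
ee_rot: [-179.8, 0.0, 98.4]
force: [0.9, -0.2, 0.2]
gripper_width: 0.1
time_s: 11.1
ee_pos: [597.0, 180.8, 492.1]
ee_rot: [-179.6, -35.5, 137.7]
force: [0.2, -0.3, -0.8]
gripper_width: 0.3
t 11.1 pos [597.  180.8 492.1] rpy [-179.6  -35.5  137.7] F [ 0.2 -0.3 -0.8] w 0.3
tool shift [-74.5  49.1  85.8] rotvec [-0.0038 -0.0095 -0.0051]
tip panel coords [ 77.7  43.1 226.7] Fpanel [-0.7  0.1 -0.5]
[  9.7  25.9  69.2  28.3 106.8 -35.2]
```

```bash
python3 -m jog '[[0,-0.03,0.02,0,0,0,0],[0,-0.03,0.02,0.02,0,0,0],[0,-0.0145,0.009,0.03,-0.0038,-0.0095,-0.0051],[0,0,0,0.035,0,0,0],[0,0,0,0,0,0,0]]'
python3 - <<'E'
from h import *
to(pn(2,-6,217),PR);pp();print(np.round(status.state()['qpos'],1))
f=grab('scene','sc5.png'); cv2.imwrite('pics/c5.png',cv2.resize(f['color'][170:350,330:500],None,fx=3.3,fy=3.3)); 
f=grab('wrist','w5.png')
E
```

```text
time_s: 11.72
ee_pos: [636.5, 210.5, 379.2]
ee_rot: [-179.9, -35.0, 138.2]
force: [-0.1, -0.3, 1.0]
gripper_width: 0.6
t 11.72 pos [636.5 210.5 379.2] rpy [-179.9  -35.   138.2] F [-0.1 -0.3  1. ] w 0.6
tool shift [ -1.4   0.2 113.7] rotvec [-0.0029 -0.0006  0.0009]
tip panel coords [  3.5  -5.5 139.7] Fpanel [0.5 0.3 0.9]
[ 11.6  32.9  73.1  27.5  96.  -39.1]
```

View pics/c5.png

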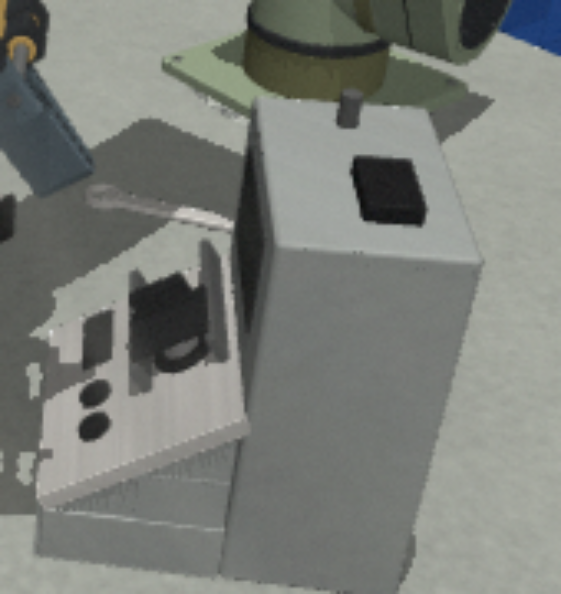

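View pics/w5.png

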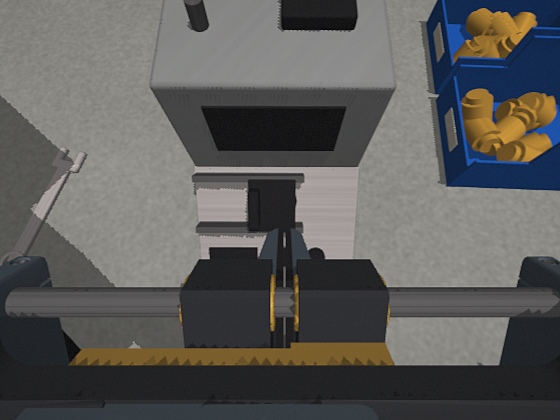

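In the wrist view the closed fingers (285,240) point over the tab plate, and the lug (254,205) is on the +y side, as planned. A quick check with the wrist depth before going down.

```bash
python3 - <<'E'
from h import *
f=grab('wrist'); W=cloud(f); L=(W-po)@np.stack([px,py,pz],1)
def rng(m,n): print(n,m.sum(),*[np.round(np.nanpercentile(L[...,k][m],[2,50,98]),1) for k in range(3)])
r=(abs(L[...,0])<35)&(abs(L[...,1])<90)
rng(r&(abs(L[...,2]-37)<4)&(abs(L[...,0])<20),'lug'); rng(r&(abs(L[...,2]-21)<2.5)&(abs(L[...,0])<20),'plate'); rng(r&(abs(L[...,2])<3),'face')
rng(r&(abs(L[...,2]-17)<3)&(L[...,0]>15)&(L[...,1]>30),'strip+');rng(r&(abs(L[...,2]-17)<3)&(L[...,0]<-15)&(L[...,1]>30),'strip-')
E
python3 -m jog '[[0,-0.001,0,0.04,0,0,0],[0,0,0,0.04,0,0,0],[0,0,0,0.02,0,0,0],[0,0,0,0.006,0,0,0],[0,0,0,0,0,0,0]]'
python3 -c "
from h import *
to(pn(2,-6,217),PR);pp()"
```

```text
lug 431 [-16.    1.6  18. ] [15.7 20.4 25.4] [33.8 36.  37.3]
plate 1465 [-19.1   1.   19.2] [-17.   -0.2  16.1] [18.9 20.2 21.5]
face 6733 [-33.8   3.2  34. ] [-77.2 -29.1  77.4] [-2.3 -0.8  0.9]
strip+ 359 [22.6 25.5 28.5] [31.3 54.4 77.5] [14.6 16.1 17.5]
strip- 319 [-27.1 -23.8 -21.3] [31.2 54.5 77.6] [14.1 16.  17.2]
time_s: 12.5
ee_pos: [593.6, 249.9, 295.7]
ee_rot: [179.6, -34.8, 138.4]
force: [-0.5, -0.2, -0.3]
gripper_width: 0.5
t 12.5 pos [593.6 249.9 295.7] rpy [179.6 -34.8 138.4] F [-0.5 -0.2 -0.3] w 0.5
tool shift [-1.1 -0.8 11.9] rotvec [0.0037 0.0029 0.0049]
tip panel coords [ 2.6 -7.5 37.9] Fpanel [ 0.   0.5 -0.4]
```

```bash
python3 -m jog '[[0,0,0,0.005,0,0,0],[0,0,0,0.004,0,0,0],[0,0,0,0,0,0,0]]'
python3 -c "
from h import *
to(pn(2,-6,217),PR);pp()"
```

```text
time_s: 12.88
ee_pos: [589.0, 253.6, 287.0]
ee_rot: [179.7, -34.9, 138.4]
force: [0.4, 0.4, -0.2]
gripper_width: 0.4
t 12.88 pos [589.  253.6 287. ] rpy [179.7 -34.9 138.4] F [ 0.4  0.4 -0.2] w 0.4
tool shift [-1.  -0.4  1.4] rotvec [0.0015 0.0013 0.0041]
tip panel coords [ 2.7 -6.7 27.4] Fpanel [-0.2 -0.6 -0.1]
```

```bash
python3 -m jog '[[0,0,-0.005,0,0,0,0],[0,0,-0.005,0,0,0,0],[0,0,-0.005,0,0,0,0],[0,0,-0.006,0,0,0,0],[0,0,-0.006,0,0,0,0],[0,0,-0.006,0,0,0,0],[0,0,-0.006,0,0,0,0],[0,0,0,0,0,0,0]]'
python3 -c "
from h import *
to(pn(2,48,217),PR);pp()"
python3 -m jog '[[0,0,-0.004,0,0,0,0],[0,0,-0.003,0,0,0,0],[0,0,-0.003,0,0,0,0]]'
python3 -c "
from h import *
to(pn(2,48,217),PR);pp()"
```

```text
time_s: 13.88
ee_pos: [562.7, 224.0, 287.0]
ee_rot: [179.8, -34.9, 138.4]
force: [-1.5, -0.2, -0.7]
gripper_width: 0.4
t 13.88 pos [562.7 224.  287. ] rpy [179.8 -34.9 138.4] F [-1.5 -0.2 -0.7] w 0.4
tool shift [ -0.8 -14.9   1.5] rotvec [0.0008 0.0014 0.0039]
tip panel coords [ 2.6 33.  27.5] Fpanel [ 0.4  1.2 -1.1]
time_s: 14.25
ee_pos: [556.4, 217.0, 287.0]
ee_rot: [179.7, -34.9, 138.4]
force: [0.8, 1.3, -0.2]
gripper_width: 0.3
t 14.25 pos [556.4 217.  287. ] rpy [179.7 -34.9 138.4] F [ 0.8  1.3 -0.2] w 0.3
tool shift [-0.8 -5.4  1.4] rotvec [0.0019 0.0015 0.0044]
tip panel coords [ 2.6 42.2 27.4] Fpanel [ 0.1 -1.5 -0.3]
```

```bash
python3 -m jog '[[0,0,-0.002,0,0,0,0],[0,0,-0.002,0,0,0,0],[0,0,-0.001,0,0,0,0],[0,0,0,0,0,0,0]]'
python3 - <<'E'
from h import *
to(pn(2,48,217),PR);pp()
f=grab('wrist'); W=cloud(f); L=(W-po)@np.stack([px,py,pz],1)
cv2.imwrite('pics/w6.png',f['color'])
m=(abs(L[...,0])<17)&(abs(L[...,2]-37)<4)&(L[...,1]>20)&(L[...,1]<90); print('lug',np.percentile(L[...,1][m],[2,50,98]))
m=(abs(L[...,0])<17)&(abs(L[...,2]-20)<3)&(L[...,1]>0)&(L[...,1]<90); print('plate',np.percentile(L[...,1][m],[2,50,98]))
E
```

```text
time_s: 14.75
ee_pos: [553.0, 213.3, 286.9]
ee_rot: [179.7, -34.9, 138.4]
force: [1.3, 0.6, 1.0]
gripper_width: 0.2
t 14.75 pos [553.  213.3 286.9] rpy [179.7 -34.9 138.4] F [1.3 0.6 1. ] w 0.2
tool shift [-0.8 -0.4  1.4] rotvec [0.0014 0.0014 0.0043]
tip panel coords [ 2.6 47.3 27.4] Fpanel [ 0.1 -1.3  1.2]
lug [58.65545977 62.54899744 65.97910823]
plate [23.58047492 29.82722977 46.86354398]
```

View pics/w6.png

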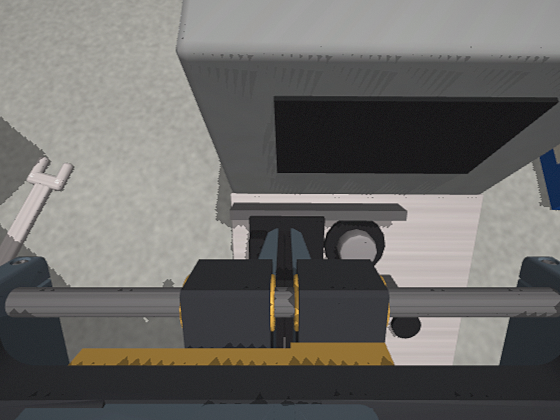

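The button (355,245) is now clear. The lug is at about 62 and should stop at about 66, so I'll push on until it resists.

```bash
for i in 1; do python3 -m jog '[[0,0,-0.002,0,0,0,0],[0,0,-0.002,0,0,0,0],[0,0,0,0,0,0,0]]'; done
python3 -c "
from h import *
pp()"
python3 -m jog '[[0,0,-0.002,0,0,0,0],[0,0,0,0,0,0,0]]'
python3 -c "
from h import *
pp()"
```

```text
time_s: 15.18
ee_pos: [550.3, 210.2, 286.9]
ee_rot: [179.8, -34.9, 138.4]
force: [0.6, 0.8, 0.9]
gripper_width: 0.2
tip panel coords [ 2.6 51.5 27.4] Fpanel [ 0.5 -1.   0.7]
time_s: 15.42
ee_pos: [549.1, 208.9, 287.0]
ee_rot: [179.7, -34.9, 138.4]
force: [0.8, 2.5, 0.8]
gripper_width: 0.5
tip panel coords [ 2.6 53.  27.5] Fpanel [ 1.3 -2.4  0. ]
```

```bash
python3 -m jog '[[0,0,-0.0015,0,0,0,0],[0,0,0,0,0,0,0]]'
python3 - <<'E'
from h import *
pp()
f=grab('wrist'); W=cloud(f); L=(W-po)@np.stack([px,py,pz],1)
m=(abs(L[...,0])<17)&(abs(L[...,2]-37)<4)&(L[...,1]>20)&(L[...,1]<90); print('lug',np.percentile(L[...,1][m],[2,50,98]))
E
```

```text
time_s: 15.68
ee_pos: [548.7, 208.3, 287.0]
ee_rot: [179.5, -34.9, 138.4]
force: [2.3, 6.0, -0.9]
gripper_width: 0.1
tip panel coords [ 2.5 53.2 27.5] Fpanel [ 1.4 -6.  -2. ]
lug [64.52795624 68.38826604 71.73538708]
```

The force rises against the stop, so the tab is fully aside. Backing off, lifting, and looking at the button.

```bash
python3 -m jog '[[0,0,0.006,0,0,0,0],[0,0,0.008,0,0,0,0],[0,0,0.005,-0.02,0,0,0],[0,0.0,0.02,-0.02,0,0,0],[0,0,0.015,-0.02,0,0,0],[0,0,0,0,0,0,0]]'
python3 - <<'E'
from h import *
pp(); 
for n in('wrist','top','scene'):
    f=grab(n,n+'7.png'); W=cloud(f); L=(W-po)@np.stack([px,py,pz],1); g=f['color'].mean(-1)
    m=(abs(L[...,0])<17)&(abs(L[...,2]-36)<4)&(L[...,1]>20)&(L[...,1]<90); print(n,'lug',m.sum(),np.percentile(L[...,1][m],[2,50,98]) if m.sum() else '')
    b=(abs(L[...,0])<20)&(abs(L[...,2]-14)<2)&(abs(L[...,1])<20)
    if b.sum(): print('button',b.sum(),[np.round(np.percentile(L[...,k][b],[2,50,98]),1) for k in range(3)])
to(pn(1,0,191+25),PR)
E
```

```text
time_s: 16.48
ee_pos: [610.5, 225.2, 336.9]
ee_rot: [179.6, -34.8, 138.5]
force: [0.6, 0.4, -0.3]
gripper_width: 0.2
tip panel coords [ 2.4 -0.2 88.3] Fpanel [-0.3 -0.7 -0.1]
wrist lug 615 [61.60008835 65.87325342 71.07319024]
button 497 [array([-7.7,  1.6, 10.7]), array([-9.7,  0.6, 10.2]), array([12.1, 13.2, 14.5])]
top lug 0 
button 82 [array([-8.3,  2.3, 12.4]), array([-9.8, -0.3, 10.1]), array([12.1, 13.6, 15.7])]
scene lug 65 [61.01692597 65.34518141 72.40064383]
button 64 [array([-9.7, -0.6,  9.9]), array([-9. , -0.1, 12.6]), array([12.2, 13.7, 15.2])]
t 16.62 pos [608.8 224.8 335.3] rpy [179.9 -35.  138.3] F [-0.2  0.5  0.1] w 0.4
tool shift [-1.9  1.8 61.4] rotvec [-0.0006  0.0003  0.0033]
```

View pics/wrist7.png

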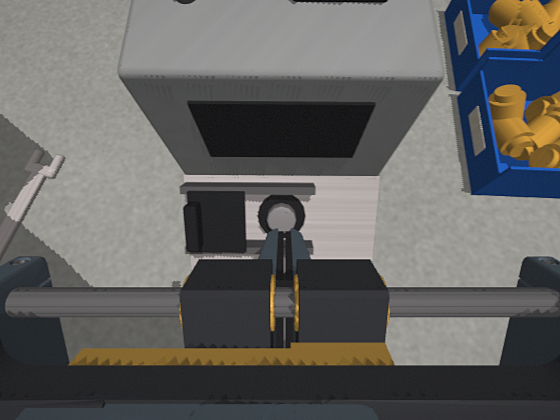

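The button (283,218) is free and centred under the fingers, at panel x≈1.3, y≈0.3. The lug is at y≈65.6, which matches 0.05 travel. Going in.

```bash
python3 -m jog '[[0,-0.0015,0.0015,0.03,0,0,0],[0,0,0,0.025,0,0,0],[0,0,0,0.005,0,0,0],[0,0,0,0,0,0,0]]'
python3 -c "
from h import *
to(pn(1.3,0,191+20),PR);pp()"
```

```text
time_s: 17.12
ee_pos: [585.8, 248.2, 286.2]
ee_rot: [179.8, -34.9, 138.4]
force: [0.1, -0.4, -0.4]
gripper_width: 0.6
t 17.12 pos [585.8 248.2 286.2] rpy [179.8 -34.9 138.4] F [ 0.1 -0.4 -0.4] w 0.6
tool shift [-0.3 -0.3  7.4] rotvec [0.0011 0.0011 0.0042]
tip panel coords [ 1.4 -0.5 27.4] Fpanel [-0.6  0.2 -0.1]
```

```bash
python3 -m jog '[[0,0,0,0.008,0,0,0],[0,0,0,0.003,0,0,0],[0,0,0,0.003,0,0,0],[0,0,0,0.002,0,0,0],[0,0,0,0.002,0,0,0],[0,0,0,0,0,0,0]]'
python3 -c "
from h import *
pp()"
python3 -m jog '[[0,0,0,0.001,0,0,0],[0,0,0,0.001,0,0,0],[0,0,0,0,0,0,0]]'
python3 -c "
from h import *
pp()"
```

```text
time_s: 17.88
ee_pos: [578.5, 255.1, 271.8]
ee_rot: [179.7, -34.9, 138.4]
force: [1.1, -2.2, 3.7]
gripper_width: 0.2
tip panel coords [ 1.2 -0.9  9.8] Fpanel [0.2 0.9 4.3]
time_s: 18.25
ee_pos: [577.6, 255.9, 270.0]
ee_rot: [179.7, -34.9, 138.4]
force: [2.0, -3.1, 3.4]
gripper_width: 0.7
tip panel coords [ 1.2 -0.9  7.7] Fpanel [-0.9  1.   4.8]
```

```bash
python3 -m jog '[[0,0,0,0.001,0,0,0],[0,0,0,0.001,0,0,0],[0,0,0,0,0,0,0]]'
python3 -c "
from h import *
pp()"
```

```text
time_s: 18.62
ee_pos: [577.2, 256.1, 269.9]
ee_rot: [179.6, -34.8, 138.5]
force: [2.8, -6.4, 10.8]
gripper_width: 0.4
tip panel coords [ 1.2 -1.   7.4] Fpanel [ 1.   2.9 12.5]
```

Force has jumped to 12.5 N with the tip at 7.4, so the button is bottomed. I'll hold briefly, then withdraw along the panel normal.

```bash
python3 -m jog '[[0,0,0,0,0,0,0],[0,0,0,-0.006,0,0,0],[0,0,0,-0.015,0,0,0],[0,0,0,-0.04,0,0,0],[0,0,0,-0.05,0,0,0],[0,0,0,-0.05,0,0,0],[0,0,0,-0.03,0,0,0],[0,0,0,0,0,0,0]]'
python3 - <<'E'
from h import *
pp()
for n in('wrist','scene','top'):
    f=grab(n,n+'8.png'); W=cloud(f); L=(W-po)@np.stack([px,py,pz],1)
    m=(abs(L[...,0])<17)&(abs(L[...,2]-36)<4)&(L[...,1]>20)&(L[...,1]<90); print(n,'lug',m.sum(),np.percentile(L[...,1][m],[2,50,98]) if m.sum() else '')
    b=(np.hypot(L[...,0]-1.3,L[...,1])<8)&(L[...,2]>3)&(L[...,2]<30)
    if b.sum(): print('button h',b.sum(),np.percentile(L[...,2][b],[10,50,90]))
    Z=W[...,2]; X=(W-ro)@ex; Y=(W-ro)@ey; b=(Z>44)&(Z<56)&(Y>20)&(Y<130)
    for nm,m in(('carr',b&(X<-53)&(X>-61)),('stat',b&(X<-63)&(X>-78))): 
        if n=='top' and m.sum(): print(nm,m.sum(),np.median(Y[m]))
    p=(abs(Z-106.5)<3)&(abs(X)<40)&(Y>-20)&(Y<60)
    if n!='wrist' and p.sum(): print('plate',np.median(Y[p]))
f0=dict(np.load('/tmp/top0.npz')); 
for n,(a,b,c,d) in dict(red=(360,390,190,215),coup=(414,438,196,218),elb=(265,297,212,238),cart=(180,228,140,195)).items():
    for q in(f0,f): 
        W=cloud(q)[c:d,a:b]; m=W[...,2]>10; print(n,m.sum(),np.round(np.median(W[m],0),1))
print(status.state()['time_s'])
E
```

```text
time_s: 19.62
ee_pos: [658.5, 182.7, 426.4]
ee_rot: [179.5, -34.8, 138.4]
force: [0.2, -0.4, -0.5]
gripper_width: 0.4
tip panel coords [  1.1  -1.1 198.4] Fpanel [-0.6  0.2 -0.1]
wrist lug 304 [61.52913786 66.02526132 70.92957708]
button h 157 [12.40938407 13.24613926 13.98919364]
scene lug 68 [61.46709414 64.93731163 71.67887361]
button h 38 [ 9.5562222  13.58339906 14.93343738]
plate 22.23199052575142
top lug 80 [61.53297098 66.72571729 70.98537586]
button h 46 [10.80865033 14.13341293 15.79242146]
carr 7 76.1738523692901
stat 12 75.90636840415694
plate 23.61348531743231
red 315 [ 598.2 -174.4   24. ]
red 317 [ 598.  -174.6   23.9]
coup 235 [ 589.9 -284.    26.2]
coup 234 [ 590.2 -283.8   27. ]
elb 256 [549.6  27.9  39.3]
elb 256 [549.5  27.9  39.8]
cart 1537 [671.4 190.9  50.9]
cart 2433 [571.7 112.4 612.1]
19.775
```

View pics/top8.png

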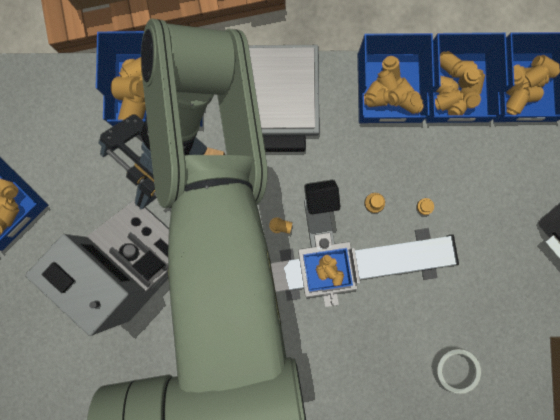

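View pics/wrist8.png

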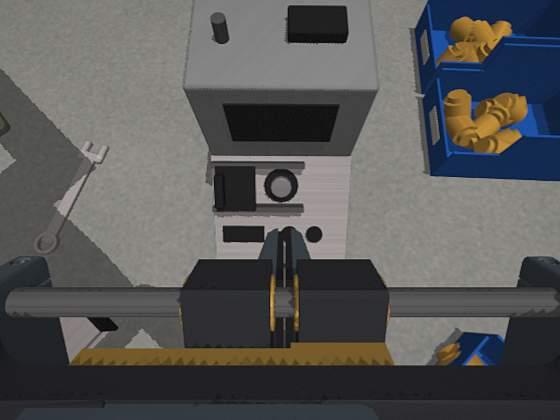

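The button is back out at (282,186) with the tab aside at (235,188), and the carrier is home. The arm hides the carton in the top view, so I'll check it in the scene view before handing in.

```bash
python3 - <<'E'
from h import *
a=dict(np.load('/tmp/scene0.npz')); f=grab('scene','sc9.png')
for q in(a,f):
    W=cloud(q); m=(np.hypot(W[...,0]-674,W[...,1]-192.6)<70)&(abs(W[...,2]-50)<5); print(m.sum(),W[m].mean(0))
print(pose()[2]['force']); ticket.job_done()
E
```

```text
1031 [675.1410202  194.47253476  50.43960447]
1028 [675.07778901 194.47500773  50.39337408]
[ 0.63892044 -0.07597182  0.88800758]
the job is handed in; nothing more can be done
```

I did the job in the order asked and handed it in at about 20 s of the 58 s allowed.

- **Carrier:** I pushed it along the rail with the closed fingertips. The force rose to about 12 N at the bump, then dropped to zero. The pointers line up within 0.3 mm, still so after the panel work.
- **Lock tab:** I pushed the lug until it met its stop at 6 N. It now sits about 65 to 66.7 mm to +y of the button centre, where 66 mm is fully aside.
- **Button:** I pressed it along the panel normal until it bottomed, with the force jumping to 12.5 N at about 6 mm travel. It then sprang back to about 13 to 14 mm above the panel.
- **Bystanders:** The coupling, reducer, elbow and carton measured the same before and after, within 0.8 mm or better. The carton was hidden by the arm in the last top view, so I checked it in the scene view.

One measurement disagreed with the description. The panel measured about 11 mm higher than I took the listed 115 mm at the tower front to mean. I used the measured plane; the strips, tab, lug and button top all came out at the right heights above it. No check failed.

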